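# Show a glaze-test vase to the inspection camera

### The arm

A 6-joint arm with a two-finger parallel gripper is mounted at the origin on the work surface. World frame = base frame: x ahead of the robot, y to its left, z up, the work surface at z = 0. Lengths are in mm, angles in rad, forces in N, time in s.
With the tool pointing down it reaches from about 350 to 875 mm from the base axis. Payload 4.2 kg.
Tool frame: the origin (TCP) lies at the very end of the fingers, on their centre line; the grasp point (between the pads) lies arm.grip_point_offset behind it (arm.grip_point_offset is the distance from the TCP to the grasp point, in mm); z points along the fingers, y is the line along which they close (so a half turn about z gives the same grasp; the last joint's range is limited). The gripper opens to 85 mm and grips with 20 to 120 N. Pads are 22 mm wide; open, the fingers measure 114 mm over their backs; the gripper's body (76 mm by 85 mm) begins 54 mm behind the grasp point. The pads swing forward as they close: fully open they stand 13 mm farther back than shut.
Start: joints at [-0.983, 0.385, 0.008, 0, -1.194, -0.259], TCP at [201.832, -591.492, 231.312] pointing down, gripper open.
Joint ranges: [-3.14, 3.14], [-1.21, 2.06], [-1.07, 1.41], [-3.16, 2.05], [-2.99, -0.16], [-3.1, 3.1]. Speed limits (rad/s): [2.79, 2.79, 3.14, 3.14, 3.14, 3.14].

### API

Orientations are given as a unit quaternion [x, y, z, w].
In Python, from bench import arm, cams, ticket gives the robot as it stands.
- The arm moves only by the tool servo_tool, never from a script. Its argument "commands" is a list that holds one entry, the list of rows, each a list of 7 numbers: the closure in counts, from 0 (fully open) to 255 (shut), then the shift along the tool's x, y, z in m, then the turn, a rotation vector about the tool's x, y, z in degrees. In form: [[[grip, x, y, z, ax, ay, az], ...]]. A call has 1 to 10 rows; each row shifts and turns the commanded pose from where the row before left it, along the tool's axes as they then stand; what a row does not reach is not made up. A row lasts 1/12 s, in which the tool goes at most 41.7 mm and 7.16 degrees, less where a joint would pass 70% of its speed; a pose out of reach is approached as far as the arm can. A call with a gripper value outside its range is refused whole. The fingers move at their own pace and stop on an object; the grip force is fixed at half the most. Time passes only in rows, so rows that do not move let the fingers close. It gives the time, the measured TCP pose, the force, the opening and the grip force at its end, in the units of the state.
- arm.read_state(): the state, without advancing time (a new reading comes with each control period).
- cams.get_image(name): name is "scene" or "top" or "wrist"; returns a dict with "frame" (420x560x3 uint8, blue, green, red), "K" (3x3 intrinsics, pixels), "k1" (the pictures are not rectified: a ray, as slopes to the right and down, at radius r is drawn at 1 + k1 r^2 times it, then the intrinsics apply), "T" (4x4, takes a point from camera to world coordinates). Camera axes: x right, y up, looking along -z (the intrinsics and any distortion apply to the point x, -y, -z); pixel columns grow to the right and rows downward; lengths in mm; the calibration is good to about 2 mm. A picture is of the moment at which its call begins. There is no depth.
- ticket.job_done(): hands the job in; it is judged then, once.
The state is a dict: "clock": time; "joints": joint angles; "joint_vel": joint speeds; "joint_efforts": joint torques, N m; "position": TCP position; "ee_rot": TCP orientation; "contact_force": force on the tool from outside, world axes, zero at the start; "wrist_torque": the same for the moment, N m; "gripper_width": finger opening in mm; "grasp_force": force on a finger pad.
Only numpy, scipy, OpenCV 4.12 (cv2) and the standard library are available. Lean on these libraries where they do the work, as an engineer would, in place of code of your own. Each camera call takes 0.05 s, during which the arm holds its last target. There are 200 camera calls.

### The job

Pick up the bud vase with the three glazed sides and hold it upright over the yellow disc at the height of the camera lens, turning it so that the blue side, then the green side, then the red side squarely faces the lens, each for about a second. Then set the vase down upright in the middle of the cork stand without dropping it, and let go. Leave the plain unglazed vase where it stands.

Things in the scene. Friction and masses are not known exactly. Their poses are not given: they have to be found in the camera images.
- vase_mid (a point): Glazed bud vase, 300 g: square body 60 x 60 x 90 mm high, then a round neck 32 mm in diameter up to 125 mm, to be gripped from above, any way round. Point on its axis, half-way up (62.5 mm above its underside). Axes: z up, +x out of the blue side, +y green, -x red, -y bare clay (not to be shown). Each glaze colour also shows as a strip on the shoulder.
- lens (a point): Centre of the fixed black camera's blue lens, 150 mm above the bench; +x points level into the camera, z up. Viewing point for the vase's middle: x = -140 mm (20 mm either way, 30 in height), above the yellow disc. The grey base plate, 8 mm thick, 130 wide, spans x = -205 to +75 mm; the camera is 178 mm tall and lies beyond x = 0.
- cork_top (a point): Centre of the top face of the round cork stand, 150 mm in diameter, 12 mm thick, fixed on the bench. z is up.
- plain_mid (a point): The plain vase, to be left alone: same shape and size as the glazed one, but bare pale clay all over. Point on its axis, 62.5 mm above its underside.

How it is judged (in metres and radians):
On the way, in this order (a step that is already met when the one before it is completed fails the run):
1. the blue side is shown squarely to the camera, over the yellow disc at lens height, for a moment (x of vase_mid in the frame of lens between -0.16 and -0.12 m and y of vase_mid in the frame of lens between -0.02 and 0.02 m and z of vase_mid in the frame of lens between -0.03 and 0.03 m and angle between vase_mid's own z axis and vertical below 0.2 rad and angle between the x axis of vase_mid and the x axis of lens, either way round below 0.262 rad and x of lens in the frame of vase_mid above 0.05 m), for 0.7 s.
2. the green side is shown squarely to the camera, over the yellow disc at lens height, for a moment (x of vase_mid in the frame of lens between -0.16 and -0.12 m and y of vase_mid in the frame of lens between -0.02 and 0.02 m and z of vase_mid in the frame of lens between -0.03 and 0.03 m and angle between vase_mid's own z axis and vertical below 0.2 rad and angle between the y axis of vase_mid and the x axis of lens, either way round below 0.262 rad and y of lens in the frame of vase_mid above 0.05 m), for 0.7 s.
3. the red side is shown squarely to the camera, over the yellow disc at lens height, for a moment (x of vase_mid in the frame of lens between -0.16 and -0.12 m and y of vase_mid in the frame of lens between -0.02 and 0.02 m and z of vase_mid in the frame of lens between -0.03 and 0.03 m and angle between vase_mid's own z axis and vertical below 0.2 rad and angle between the x axis of vase_mid and the x axis of lens, either way round below 0.262 rad and x of lens in the frame of vase_mid below -0.05 m), for 0.7 s.
4. the vase is lowered onto the cork stand while still held, not dropped (horizontal distance between vase_mid and cork_top below 0.03 m and z of vase_mid in the frame of cork_top between 0.055 and 0.0725 m and angle between vase_mid's own z axis and vertical below 0.1 rad and contact force between vase and the fingers above 1 N), for 0.05 s.
At the end, for the whole second after the job is handed in: The vase stands upright (within 6 degrees) and still on the cork stand, its axis within 30 mm of the stand's centre, and is released (horizontal distance between vase_mid and cork_top below 0.03 m and z of vase_mid in the frame of cork_top between 0.055 and 0.0675 m and angle between vase_mid's own z axis and vertical below 0.1 rad and linear speed of vase below 0.02 m/s); the robot touches nothing.
It fails at once if the plain vase is moved more than 30 mm (distance of plain_mid from where it was at the start of the episode above 0.03 m).
It also fails if it takes over 58 s, if anything falls off the work surface, if the arm or the gripper's body presses on something with over 40 N, if the wrist force passes 120 N, or if a joint passes its speed limit or range.

## Working session

There is one attempt and no reset: what is moved stays moved. The work goes in short steps, Python scripts to look and compute and a tool call to move; the robot and the scene stay as the last step left them, time stands still between calls to the robot, and variables do not carry over. Pictures are saved under pics/ and viewed, at most 10 in all, crops included, and the job is handed in when it is done.

Besides the shell and the picture viewer there is one more tool, called by a JSON object that holds its "api" and its "payload". servo_tool: Moves the arm, as the interface text tells. Its arguments: {"type":"object","properties":{"commands":{"type":"array","items":{"type":"array","items":{"type":"array","items":{"type":"number"}}}}},"required":["commands"]}

```bash
mkdir -p pics; cat > h.py <<'E'
import numpy as np, cv2
from bench import arm, cams, ticket
def grab(n,f):
    d=cams.get_image(n); cv2.imwrite('pics/'+f+'.png',d['frame']); np.savez('pics/'+f,K=d['K'],k1=d['k1'],T=d['T']); return d
def world(f,u,v,z):
    d=np.load('pics/'+f+'.npz'); K,T,k=d['K'],d['T'],float(d['k1'])
    p=cv2.undistortPoints(np.array([[[u,v]]],float),K,np.array([k,0,0,0,0.]))[0,0]
    r=T[:3,:3]@np.array([p[0],-p[1],-1]); o=T[:3,3]
    return o+r*(z-o[2])/r[2]
E
python3 - <<'E'
from h import *
for n in ('top','scene'): d=grab(n,n+'0'); print(n,d['T'].round(2),d['K'],d['k1'])
s=arm.read_state(); print(s, arm.grip_point_offset)
a=cv2.imread('pics/top0.png')
cv2.imwrite('pics/top0b.png',cv2.resize(a,(800,600)))
E
```

```text
top [[-2.00000e-02  9.90000e-01 -1.60000e-01  3.63290e+02]
 [-1.00000e+00 -2.00000e-02 -1.00000e-02  4.03500e+01]
 [-1.00000e-02  1.60000e-01  9.90000e-01  1.23145e+03]
 [ 0.00000e+00  0.00000e+00  0.00000e+00  1.00000e+00]] [[497.69009878   0.         280.3588657 ]
 [  0.         497.69009878 219.43928776]
 [  0.           0.           1.        ]] -0.1837214529191934
scene [[-1.5000e-01 -5.5000e-01  8.2000e-01  1.3070e+03]
 [ 9.9000e-01 -8.0000e-02  1.3000e-01  1.8234e+02]
 [-1.0000e-02  8.3000e-01  5.5000e-01  6.2741e+02]
 [ 0.0000e+00  0.0000e+00  0.0000e+00  1.0000e+00]] [[379.67550807   0.         278.03984234]
 [  0.         379.67550807 205.69277114]
 [  0.           0.           1.        ]] -0.10486680816016357
{'clock': 0.1, 'joints': array([-9.83362751e-01,  3.85492197e-01,  6.78514450e-03, -4.46802202e-04,
       -1.19399887e+00, -2.58583908e-01]), 'joint_vel': array([ 4.12260556e-05, -2.29166332e-03,  3.22166846e-03,  1.00477070e-03,
        1.36137062e-03, -3.43709389e-04]), 'joint_efforts': array([-5.75399317e-04, -3.93319166e+01,  1.88929528e+01,  4.19801071e+00,
       -2.57580992e-03,  5.18830461e-06]), 'position': array([ 201.69352273, -591.02010735,  230.33051629]), 'ee_rot': array([-1.63603585e-01,  9.86525677e-01,  9.55881934e-04, -2.02602491e-04]), 'contact_force': array([0.29825717, 0.15356606, 0.1345568 ]), 'wrist_torque': array([ 0.02156206, -0.00453103,  0.02240541]), 'grasp_force': 0.0, 'gripper_width': 85.4859906312333} 18.700000000000003
```

View pics/top0b.png

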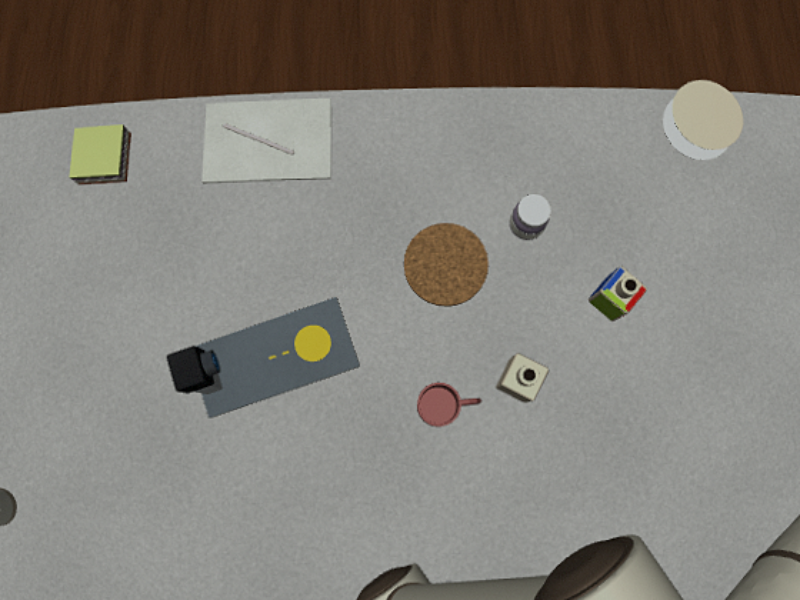

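View pics/scene0.png

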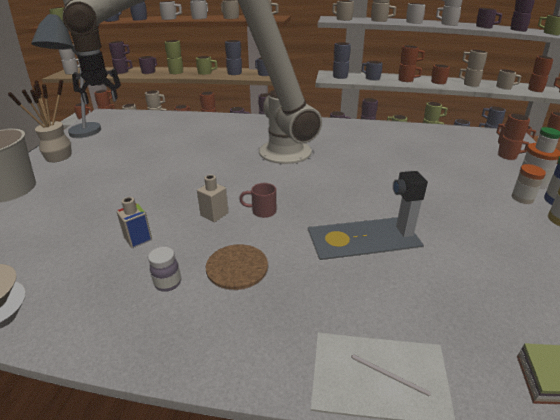

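The top view shows the glazed vase (neck about 630,286), plain vase (528,375), cork (446,264), yellow disc (313,343) and camera at left (190,368), in 800-wide pixels. I'll enlarge the crops.

```bash
python3 - <<'E'
from h import *
a=cv2.imread('pics/top0.png')
# vase crop cols 405-465 rows 175-235 x8 ; base crop cols 110-260 rows 200-300 x5
v=cv2.resize(a[180:232,405:461],None,fx=7,fy=7,interpolation=cv2.INTER_CUBIC)
b=cv2.resize(a[200:300,110:260],None,fx=5,fy=5,interpolation=cv2.INTER_CUBIC)
b=cv2.resize(a[200:296,110:255],(392*145//130,0) if 0 else None,fx=2.75,fy=2.75,interpolation=cv2.INTER_CUBIC)
im=np.zeros((364,800,3),np.uint8); im[:364,:392]=v; im[:264,400:400+b.shape[1]]=b[:264,:400]
cv2.imwrite('pics/crop.png',im)
h=cv2.cvtColor(a,cv2.COLOR_BGR2HSV)
def cen(lo,hi,box):
    m=cv2.inRange(h,lo,hi); k=np.zeros_like(m); x0,y0,x1,y1=box; k[y0:y1,x0:x1]=m[y0:y1,x0:x1]
    n,l,s,c=cv2.connectedComponentsWithStats(k); i=1+s[1:,4].argmax(); return c[i],s[i]
c,s=cen((20,120,100),(35,255,255),(190,210,245,270)); print('disc',c,s,world('top0',*c,8))
c,s=cen((5,60,40),(20,255,255),(270,145,355,225)); print('cork',c,s,world('top0',*c,12))
E
```

```text
disc [218.45914397 239.84435798] [206 228  26  25 514] [517.98706894 209.31944252   8.        ]
cork [311.72544643 184.67150298] [ 283  156   59   58 2688] [652.54463432 -26.12563454  12.        ]
```

View pics/crop.png

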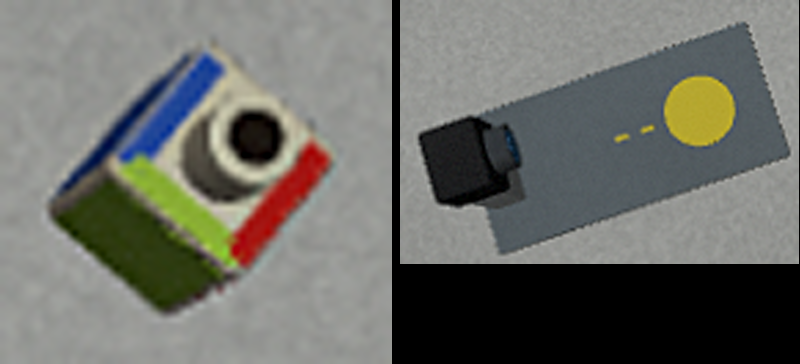

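The crop shows the neck mouth at (257,137). The shoulder corners are blue/green (117,158), green/red (238,272), red/clay (330,160) and blue/clay (208,45). The plate corners are (745,22), (790,155) and (502,255).

```bash
python3 - <<'E'
from h import *
V=lambda x,y,z:world('top0',405+(x+.5)/7-.5,180+(y+.5)/7-.5,z)[:2]
B=lambda x,y,z:world('top0',110+(x-400+.5)/2.75-.5,200+(y+.5)/2.75-.5,z)[:2]
n=V(257,137,125); c=[V(*p,90) for p in((117,158),(238,272),(330,160),(208,45))]
print('neck',n,'corners',np.round(c),'mean',np.mean(c,0)); print([np.linalg.norm(c[i]-c[i-1]).round(1) for i in range(4)])
bx=(c[0]+c[3])/2-(c[1]+c[2])/2; gy=(c[0]+c[1])/2-(c[2]+c[3])/2
ang=lambda d:np.degrees(np.arctan2(d[1],d[0]))
print('blue',ang(bx),'green',ang(gy))
p=[B(745,22,8),B(790,155,8),B(502,255,8)]
print('base',np.round(p),np.linalg.norm(p[1]-p[0]),np.linalg.norm(p[2]-p[1]),'dir',ang(p[2]-p[1]),ang(p[1]-p[0]))
d=(p[2]-p[1])/np.linalg.norm(p[2]-p[1]); m=(p[0]+p[1])/2
print('view pt from plate',m+65*d)
print('dashes dir',ang(B(621,138,8)-B(700,111,8)))
L=B(513,147,150); print('lens',L,'view',L-140*d)
pl=world('top0',528.5*.7,375*.7,125);print('plain',pl)
s=arm.read_state()
from scipy.spatial.transform import Rotation as R
print(R.from_quat(s['ee_rot']).as_matrix().round(3))
E
```

```text
neck [ 586.55201217 -318.72054284] corners [[ 587. -281.]
 [ 547. -320.]
 [ 585. -355.]
 [ 626. -315.]] mean [ 586.40113093 -317.7751303 ]
[np.float64(52.0), np.float64(56.0), np.float64(51.8), np.float64(57.0)]
blue 44.58385015427162 green 137.5726385479681
base [[598. 167.]
 [476. 127.]
 [389. 390.]] 128.71553624003647 276.49667685082125 dir 108.30835359722875 -161.88563087509831
view pt from plate [516.90172701 209.02870434]
dashes dir 107.9314387640809
lens [472.93478212 341.39328757] view [516.91310486 208.48013122]
plain [ 445.25965442 -145.12597931  125.        ]
[[-0.946 -0.323 -0.001]
 [-0.323  0.946  0.002]
 [ 0.     0.002 -1.   ]]
```

{"api": "servo_tool", "payload": {"commands": [[[0,0,0,0,0,0,-7],[0,0,0,0,0,0,-7],[0,0,0,0,0,0,-7],[0,0,0,0,0,0,-7],[0,0,0,0,0,0,-7],[0,0,0,0,0,0,-7],[0,0,0,0,0,0,-7]]]}}

```text
clock: 0.68
position: [201.7, -591.2, 230.6]
ee_rot: [-0.56, 0.828, 0.001, 0.0]
contact_force: [-0.8, 0.3, 0.4]
gripper_width: 85.4
grasp_force: 0.0
```

{"api": "servo_tool", "payload": {"commands": [[[0,-0.01,-0.006,0,0,0,0],[0,-0.025,-0.016,0,0,0,0],[0,-0.033,-0.021,0,0,0,0],[0,-0.033,-0.021,0,0,0,0],[0,-0.033,-0.021,0,0,0,0],[0,-0.033,-0.021,0,0,0,0],[0,-0.033,-0.021,0,0,0,0],[0,-0.033,-0.021,0,0,0,0],[0,-0.025,-0.016,0,0,0,0],[0,-0.01,-0.006,0,0,0,0]]]}}

```text
clock: 1.52
position: [463.6, -404.3, 230.8]
ee_rot: [-0.559, 0.829, 0.0, 0.0]
contact_force: [-0.1, 0.0, -0.4]
gripper_width: 85.4
grasp_force: 0.0
```

```bash
cat >> h.py <<'E'
from scipy.spatial.transform import Rotation as R
def to(x,y,z):
    s=arm.read_state(); M=R.from_quat(s['ee_rot']).as_matrix()
    print('clk',s['clock'],'pos',s['position'].round(1),'yaw',np.degrees(np.arctan2(M[1,0],M[0,0])).round(1),'tilt',M[:,2].round(4),'j',np.degrees(s['joints']).round(0),'w',s['gripper_width'],'f',s['grasp_force'],s['contact_force'].round(1))
    print('shift',(M.T@(np.array([x,y,z])-s['position'])).round(1))
E
python3 -c "
from h import *
to(586.5,-318.4,165)"
```

```text
clk 1.5167 pos [ 463.6 -404.3  230.8] yaw -112.1 tilt [ 2.e-04  6.e-04 -1.e+00] j [-26.  21.  -1.  -0. -68.   4.] w 85.43987583013761 f 0.0 [-0.1  0.  -0.4]
shift [-125.8  -81.6   65.9]
```

{"api": "servo_tool", "payload": {"commands": [[[0,-0.013,-0.008,0,0,0,0],[0,-0.025,-0.0165,0,0,0,0],[0,-0.025,-0.0165,0,0,0,0],[0,-0.025,-0.0165,0,0,0,0],[0,-0.025,-0.016,0,0,0,0],[0,-0.013,-0.008,0,0,0,-7],[0,0,0,0.015,0,0,-7],[0,0,0,0.015,0,0,-7],[0,0,0,0.01,0,0,-7],[0,0,0,0,0,0,0]]]}}

```text
clock: 2.35
position: [581.6, -320.9, 188.1]
ee_rot: [0.742, -0.67, -0.003, 0.001]
contact_force: [-0.4, -0.9, 0.2]
gripper_width: 85.2
grasp_force: 0.0
```

```bash
python3 - <<'E'
from h import *
grab('wrist','w1'); to(586.5,-318.4,165)
d=np.load('pics/w1.npz'); print(d['T'].round(2),d['K'])
E
```

```text
clk 2.4 pos [ 582.4 -321.4  189.8] yaw -84.4 tilt [-0.0033  0.0011 -1.    ] j [-15.  28.   3.  -0. -66.  21.] w 85.61501918817449 f 0.0 [ 0.2  0.5 -0.3]
shift [-2.6 -4.5 24.8]
[[-9.9000e-01  9.0000e-02  4.0000e-02  5.9061e+02]
 [-1.0000e-01 -9.4000e-01 -3.2000e-01 -4.0183e+02]
 [ 1.0000e-02 -3.2000e-01  9.5000e-01  3.2906e+02]
 [ 0.0000e+00  0.0000e+00  0.0000e+00  1.0000e+00]] [[338.85949177   0.         283.6457794 ]
 [  0.         338.85949177 209.88026714]
 [  0.           0.           1.        ]]
```

View pics/w1.png

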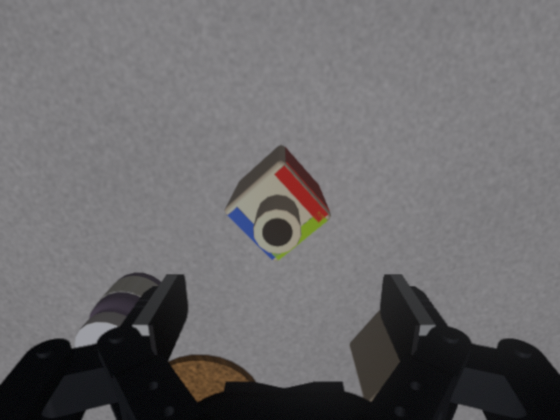

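The neck mouth is at (277,232), with shoulder corners at left (228,211), right (329,213) and bottom (275,259). The glazed vase lies between the fingers' path, so I'll measure it from here.

```bash
python3 - <<'E'
from h import *
W=lambda u,v,z:world('w1',u,v,z)[:2]
print('neck',W(277,232,125)); c={k:W(*p,90) for k,p in dict(bc=(228,211),gr=(329,214),bg=(275,259)).items()}
print(c,(c['bc']+c['gr'])/2)
ang=lambda d:np.degrees(np.arctan2(d[1],d[0]))
print('diag bc-gr (expect blue-45..)',ang(c['bc']-c['gr']),'blue=',ang(c['bc']-c['gr'])+45,np.linalg.norm(c['bc']-c['gr']))
E
```

```text
neck [ 585.18516889 -318.54366666]
{'bc': array([ 622.1669976, -317.4029215]), 'gr': array([ 546.94381703, -322.56090815]), 'bg': array([ 583.63784268, -281.42916442])} [ 584.55540732 -319.98191483]
diag bc-gr (expect blue-45..) 3.9225807487213484 blue= 48.92258074872135 75.39981247813496
```

{"api": "servo_tool", "payload": {"commands": [[[0,-0.0025,-0.004,0.01,0,0,0],[0,0,0,0.02,0,0,0],[0,0,0,0.02,0,0,0],[0,0,0,0.02,0,0,0],[0,0,0,0.015,0,0,0],[0,0,0,0.005,0,0,0],[0,0,0,0,0,0,0],[0,0,0,0,0,0,0]]]}}

```text
clock: 3.07
position: [587.8, -318.9, 102.2]
ee_rot: [0.742, -0.671, 0.001, -0.0]
contact_force: [-0.2, 0.2, 0.2]
gripper_width: 85.3
grasp_force: 0.0
```

```bash
python3 -c "
from h import *
to(586,-318.4,97)"
```

```text
clk 3.0667 pos [ 587.8 -318.9  102.2] yaw -84.2 tilt [ 1.4e-03 -9.0e-04 -1.0e+00] j [-15.  32.  -2.   0. -55.  20.] w 85.27912963249629 f 0.0 [-0.2  0.2  0.2]
shift [-0.7  1.8  5.2]
```

{"api": "servo_tool", "payload": {"commands": [[[0,-0.0005,0.0015,0.005,0,0,0],[0,0,0,0,0,0,0],[100,0,0,0,0,0,0],[180,0,0,0,0,0,0],[220,0,0,0,0,0,0],[255,0,0,0,0,0,0],[255,0,0,0,0,0,0],[255,0,0,0,0,0,0],[255,0,0,0,0,0,0],[255,0,0,0,0,0,0]]]}}

```text
clock: 3.9
position: [585.7, -318.5, 96.8]
ee_rot: [0.742, -0.67, 0.0, -0.0]
contact_force: [0.3, 0.4, 3.2]
gripper_width: 30.5
grasp_force: 59.9
```

{"api": "servo_tool", "payload": {"commands": [[[255,0,0,0,0,0,0],[255,0,0,0,0,0,0],[255,0,0,0,0,0,0],[255,0,0,-0.005,0,0,0],[255,0,0,-0.015,0,0,0],[255,0,0,-0.02,0,0,0],[255,0,0,-0.02,0,0,0],[255,0,0,-0.02,0,0,0],[255,0,0,-0.01,0,0,0],[255,0,0,0,0,0,0]]]}}

```text
clock: 4.73
position: [586.5, -318.4, 188.1]
ee_rot: [0.742, -0.67, 0.002, -0.001]
contact_force: [0.6, -0.2, -3.0]
gripper_width: 30.5
grasp_force: 59.8
```

```bash
python3 - <<'E'
from h import *
to(517,209,187)
grab('wrist','w2'); a=grab('scene','s2')['frame'][:,:]
b=np.hstack([cv2.imread('pics/w2.png')[80:380,100:460],cv2.resize(a[130:290,80:300],(412,300))])
cv2.imwrite('pics/c2.png',b)
E
```

```text
clk 4.7333 pos [ 586.5 -318.4  188.1] yaw -84.2 tilt [ 3.6e-03 -9.0e-04 -1.0e+00] j [-15.  28.   3.  -0. -65.  20.] w 30.5224665235408 f 59.77645397186279 [ 0.6 -0.2 -3. ]
shift [-5.317e+02  1.550e+01  4.000e-01]
```

View pics/c2.png

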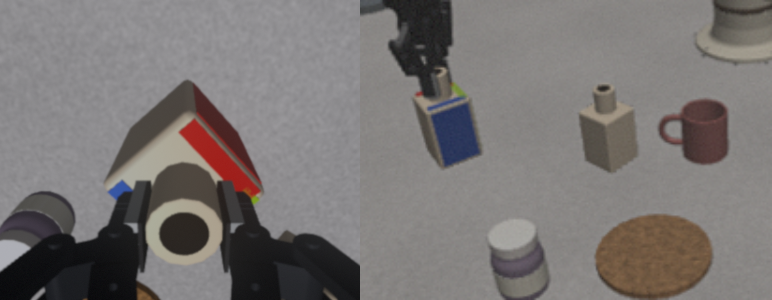

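The vase is held by the neck, and the plain vase is untouched. The glazed vase looks slightly leaning in the scene view: its left edge runs from about (110,183) to (120,218). I'll check that against perspective.

```bash
python3 - <<'E'
from h import *
d=np.load('pics/s2.npz'); T=np.linalg.inv(d['T'])
def pr(p):
    q=T[:3,:3]@np.array(p,float)+T[:3,3]; q=np.array([q[0],-q[1],-q[2]])
    return cv2.projectPoints(q.reshape(1,1,3),np.zeros(3),np.zeros(3),d['K'],np.array([float(d['k1']),0,0,0,0]))[0].ravel().round(1)
t=np.radians(47)
x=np.array([np.cos(t),np.sin(t)]);y=np.array([-x[1],x[0]])
for n,a,b in(('bc',1,-1),('bg',1,1),('rc',-1,-1)):
    p=np.array([586.3,-318.4])+30*a*x+30*b*y
    print(n,pr([*p,181]),pr([*p,91]))
a=cv2.imread('pics/s2.png')[140:235,80:165]
cv2.imwrite('pics/c3.png',cv2.resize(a,None,fx=6,fy=6,interpolation=cv2.INTER_CUBIC))
E
```

```text
bc [112.7 189.4] [121.5 220.6]
bg [137.  181.2] [144.3 212. ]
rc [105.1 179.6] [113.8 210. ]
```

View pics/c3.png

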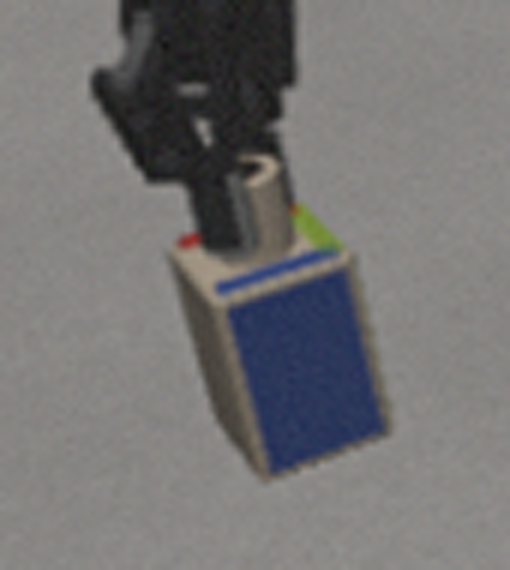

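{"api": "servo_tool", "payload": {"commands": [[[255,0,0,-0.005,0,0,-3],[255,0,0,-0.01,0,0,-7],[255,0,0,-0.01,0,0,-7],[255,0,0,-0.01,0,0,-7],[255,0,0,-0.01,0,0,-7],[255,0,0,-0.005,0,0,-7],[255,0,0,0,0,0,-7],[255,0,0,0,0,0,-7],[255,0,0,0,0,0,-6],[255,0,0,0,0,0,-3]]]}}

```text
clock: 5.67
position: [584.6, -317.6, 233.3]
ee_rot: [0.98, -0.199, -0.002, -0.001]
contact_force: [0.2, 0.8, -3.9]
gripper_width: 29.9
grasp_force: 59.7
```

{"api": "servo_tool", "payload": {"commands": [[[255,-0.005,-0.008,0,0,0,0],[255,-0.01,-0.017,0,0,0,0],[255,-0.015,-0.025,0,0,0,0],[255,-0.015,-0.025,0,0,0,0],[255,-0.015,-0.025,0,0,0,0],[255,-0.015,-0.025,0,0,0,0],[255,-0.015,-0.025,0,0,0,0],[255,-0.015,-0.025,0,0,0,0],[255,-0.015,-0.025,0,0,0,0],[255,-0.015,-0.025,0,0,0,0]]]}}

```text
clock: 6.5
position: [548.3, -56.3, 234.8]
ee_rot: [0.979, -0.202, -0.001, 0.0]
contact_force: [-0.7, 0.2, -3.1]
gripper_width: 30.5
grasp_force: 59.8
```

{"api": "servo_tool", "payload": {"commands": [[[255,-0.015,-0.025,0,0,0,0],[255,-0.015,-0.025,0,0,0,0],[255,-0.015,-0.025,0,0,0,0],[255,-0.015,-0.025,0,0,0,0],[255,-0.015,-0.025,0,0,0,0],[255,-0.015,-0.025,0,0,0,0],[255,-0.012,-0.02,0,0,0,0],[255,-0.01,-0.017,0,0,0,0],[255,-0.005,-0.008,0,0,0,0],[255,0,0,0,0,0,0]]]}}

```text
clock: 7.33
position: [517.9, 168.8, 235.0]
ee_rot: [0.98, -0.2, -0.001, 0.0]
contact_force: [0.7, -0.2, -3.6]
gripper_width: 30.5
grasp_force: 59.9
```

```bash
python3 - <<'E'
from h import *
to(517,209,184.5)
grab('top','t4'); a=grab('scene','s4')['frame']
t=cv2.imread('pics/t4.png')
b=np.hstack([cv2.resize(a[120:270,280:430],(400,400),interpolation=2),cv2.resize(t[180:290,150:260],(400,400),interpolation=2)])
cv2.imwrite('pics/c4.png',b)
E
```

```text
clk 7.3333 pos [517.9 168.8 235. ] yaw -23.1 tilt [-2.1e-03 -5.0e-04 -1.0e+00] j [ 35.  14. -10.  -0. -66.  32.] w 30.46236425273435 f 59.89130079746246 [ 0.7 -0.2 -3.6]
shift [-16.5 -36.7  50.5]
```

View pics/c4.png

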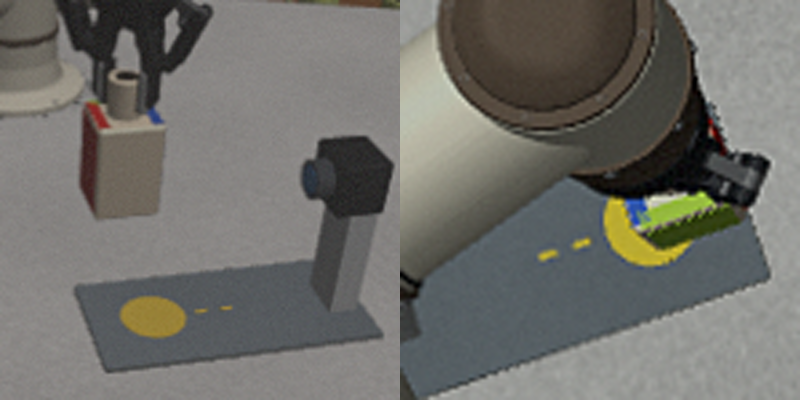

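The blue side faces the camera, and the vase's edges run parallel to the plate (about 20° against 18° in the top crop). Next I move over the disc and down, then hold.

{"api": "servo_tool", "payload": {"commands": [[[255,-0.006,-0.012,0,0,0,0],[255,-0.006,-0.014,0.005,0,0,0],[255,-0.0045,-0.0105,0.01,0,0,0],[255,0,0,0.015,0,0,0],[255,0,0,0.015,0,0,0],[255,0,0,0.005,0,0,0],[255,0,0,0,0,0,0],[255,0,0,0,0,0,0],[255,0,0,0,0,0,0],[255,0,0,0,0,0,0]]]}}

```text
clock: 8.27
position: [518.8, 207.4, 187.3]
ee_rot: [0.98, -0.201, 0.001, -0.001]
contact_force: [-0.8, -0.0, -3.6]
gripper_width: 30.4
grasp_force: 60.0
```

```bash
python3 - <<'E'
from h import *
to(517,209,184.5)
a=grab('scene','s5')['frame']
cv2.imwrite('pics/c5.png',cv2.resize(a[120:270,290:430],(560,600),interpolation=2))
E
```

```text
clk 8.2667 pos [518.8 207.4 187.3] yaw -23.2 tilt [ 0.0017  0.0011 -1.    ] j [ 38.  18. -13.   0. -59.  28.] w 30.428644103041833 f 60.03745794296265 [-0.8 -0.  -3.6]
shift [-2.3 -0.7  2.8]
```

View pics/c5.png

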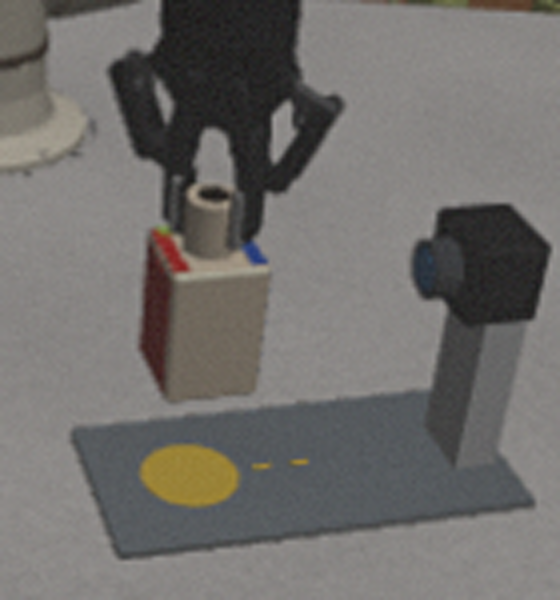

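The blue side points at the lens with the vase above the disc. The top clay edge runs (175,275)–(270,268) and the bottom edge (167,400)–(256,390). I'll check the angle from these.

```bash
python3 - <<'E'
from h import *
W=lambda u,v,z:world('s5',290+(u+.5)/4-.5,120+(v+.5)/4-.5,z)[:2]
for z,a,b in((180.3,(175,277),(270,268)),(90.3,(167,400),(256,390))):
    p,q=W(*a,z),W(*b,z); d=q-p; print(p,q,np.linalg.norm(d),np.degrees(np.arctan2(d[1],d[0])))
p,q=W(175,277,180.3),W(150,235,180.3); print(np.degrees(np.arctan2(*(q-p)[::-1])),np.linalg.norm(p-q))
E
```

```text
[553.47484486 191.28645581] [535.27162378 245.55528016] 57.24039268688086 108.54283590723998
[548.2436232  192.92932614] [529.8824146  246.79156743] 56.905843445502946 108.82383411314325
-160.75816797758557 49.69629732234057
```

{"api": "servo_tool", "payload": {"commands": [[[255,-0.002,-0.0005,0.002,0,0,0],[255,0,0,0,0,0,0],[255,0,0,0,0,0,0],[255,0,0,0,0,0,0],[255,0,0,0,0,0,0],[255,0,0,0,0,0,0],[255,0,0,0,0,0,0],[255,0,0,0,0,0,0],[255,0,0,0,0,0,0],[255,0,0,0,0,0,0]]]}}

```text
clock: 9.15
position: [516.6, 208.3, 184.3]
ee_rot: [0.98, -0.201, -0.0, 0.0]
contact_force: [0.5, -0.5, -3.7]
gripper_width: 30.1
grasp_force: 60.0
```

{"api": "servo_tool", "payload": {"commands": [[[255,0,0,0,0,0,0],[255,0,0,0,0,0,3],[255,0,0,0,0,0,6],[255,0,0,0,0,0,7],[255,0,0,0,0,0,7],[255,0,0,0,0,0,7],[255,0,0,0,0,0,7],[255,0,0,0,0,0,7],[255,0,0,0,0,0,7],[255,0,0,0,0,0,7]]]}}

```text
clock: 9.98
position: [516.6, 208.3, 184.3]
ee_rot: [0.758, -0.653, -0.0, 0.0]
contact_force: [-0.0, -0.5, -3.1]
gripper_width: 30.3
grasp_force: 60.1
```

{"api": "servo_tool", "payload": {"commands": [[[255,0,0,0,0,0,7],[255,0,0,0,0,0,7],[255,0,0,0,0,0,7],[255,0,0,0,0,0,7],[255,0,0,0,0,0,4],[255,0,0,0,0,0,0],[255,0,0,0,0,0,0],[255,0,0,0,0,0,0],[255,0,0,0,0,0,0],[255,0,0,0,0,0,0]]]}}

```text
clock: 10.82
position: [516.6, 208.3, 184.3]
ee_rot: [-0.551, 0.834, -0.0, -0.0]
contact_force: [0.4, 0.2, -3.4]
gripper_width: 30.7
grasp_force: 60.1
```

```bash
python3 - <<'E'
from h import *
to(516.5,209,184.5)
a=grab('scene','s6')['frame']
cv2.imwrite('pics/c6.png',cv2.resize(a[120:270,290:430],(560,600),interpolation=2))
E
```

```text
clk 10.8167 pos [516.6 208.3 184.3] yaw -113.1 tilt [-0. -0. -1.] j [ 39.  18. -13.   0. -59. -62.] w 30.694743647234475 f 60.12215495109558 [ 0.4  0.2 -3.4]
shift [-0.6  0.3 -0.2]
```

View pics/c6.png

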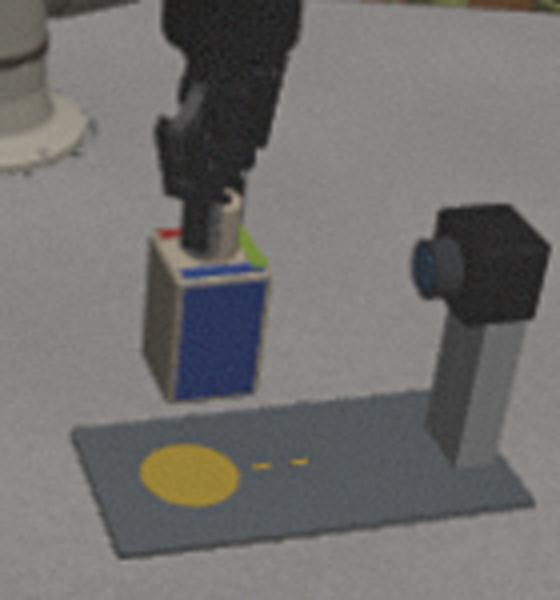

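Green now faces the camera squarely, with the clay side to the left and the bottom edge at (172,401)–(256,395). I'll hold, then turn to red.

{"api": "servo_tool", "payload": {"commands": [[[255,0,0,0,0,0,0],[255,0,0,0,0,0,0],[255,0,0,0,0,0,0],[255,0,0,0,0,0,0],[255,0,0,0,0,0,0],[255,0,0,0,0,0,0],[255,0,0,0,0,0,0],[255,0,0,0,0,0,0],[255,0,0,0,0,0,3],[255,0,0,0,0,0,6]]]}}

```text
clock: 11.7
position: [516.6, 208.3, 184.3]
ee_rot: [-0.482, 0.876, -0.0, -0.0]
contact_force: [0.3, 0.0, -3.5]
gripper_width: 30.5
grasp_force: 60.1
```

{"api": "servo_tool", "payload": {"commands": [[[255,0,0,0,0,0,7],[255,0,0,0,0,0,7],[255,0,0,0,0,0,7],[255,0,0,0,0,0,7],[255,0,0,0,0,0,7],[255,0,0,0,0,0,7],[255,0,0,0,0,0,7],[255,0,0,0,0,0,7],[255,0,0,0,0,0,7],[255,0,0,0,0,0,7]]]}}

```text
clock: 12.53
position: [516.6, 208.3, 184.3]
ee_rot: [0.109, 0.994, 0.0, 0.0]
contact_force: [0.7, -0.0, -3.5]
gripper_width: 30.4
grasp_force: 60.1
```

{"api": "servo_tool", "payload": {"commands": [[[255,0,0,0,0,0,7],[255,0,0,0,0,0,4],[255,0,0,0,0,0,0],[255,0,0,0,0,0,0],[255,0,0,0,0,0,0],[255,0,0,0,0,0,0],[255,0,0,0,0,0,0],[255,0,0,0,0,0,0],[255,0,0,0,0,0,0],[255,0,0,0,0,0,0]]]}}

```text
clock: 13.37
position: [516.6, 208.3, 184.3]
ee_rot: [0.201, 0.98, -0.0, 0.0]
contact_force: [0.7, -0.3, -3.4]
gripper_width: 30.2
grasp_force: 60.1
```

```bash
python3 - <<'E'
from h import *
to(652.5,-26.1,200)
a=grab('scene','s7')['frame']
cv2.imwrite('pics/c7.png',cv2.resize(a[120:270,290:430],(560,600),interpolation=2))
E
```

```text
clk 13.3667 pos [516.6 208.3 184.3] yaw 156.9 tilt [ 0. -0. -1.] j [  39.   18.  -13.    0.  -59. -152.] w 30.172753248249272 f 60.13246178627014 [ 0.7 -0.3 -3.4]
shift [-217.1 -162.1  -15.7]
```

View pics/c7.png

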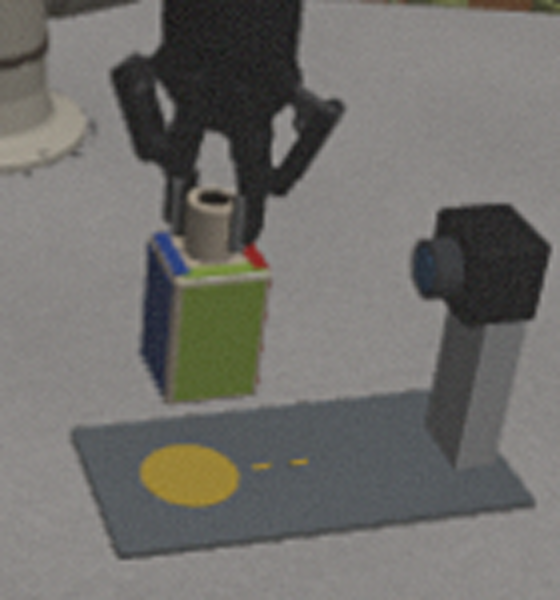

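Red now faces the lens squarely. The green side is toward the scene camera, as expected. I'll hold a little longer, then carry the vase to the cork.

{"api": "servo_tool", "payload": {"commands": [[[255,0,0,0,0,0,0],[255,0,0,0,0,0,0],[255,0,0,0,0,0,0],[255,0,0,0,0,0,0],[255,0,0,0,0,0,0],[255,0,0,0,0,0,0],[255,0,0,-0.01,0,0,0],[255,-0.007,-0.005,-0.005,0,0,0],[255,-0.015,-0.011,0,0,0,0],[255,-0.02,-0.015,0,0,0,0]]]}}

```text
clock: 14.25
position: [543.8, 163.8, 201.0]
ee_rot: [0.199, 0.98, 0.001, 0.001]
contact_force: [1.3, -0.4, -3.5]
gripper_width: 30.1
grasp_force: 60.2
```

{"api": "servo_tool", "payload": {"commands": [[[255,-0.024,-0.018,0,0,0,0],[255,-0.024,-0.018,0,0,0,0],[255,-0.024,-0.018,0,0,0,0],[255,-0.024,-0.018,0,0,0,0],[255,-0.024,-0.018,0,0,0,0],[255,-0.024,-0.018,0,0,0,0],[255,-0.018,-0.013,0,0,0,0],[255,-0.01,-0.008,0,0,0,0],[255,-0.003,-0.002,0,0,0,0],[255,0,0,0,0,0,0]]]}}

```text
clock: 15.08
position: [652.6, -26.8, 199.3]
ee_rot: [0.201, 0.979, 0.0, -0.0]
contact_force: [0.5, 0.7, -3.9]
gripper_width: 29.9
grasp_force: 60.1
```

```bash
python3 -c "
from h import *
to(652.5,-26.1,109)"
```

```text
clk 15.0833 pos [652.6 -26.8 199.3] yaw 156.8 tilt [-0.e+00  1.e-04 -1.e+00] j [  12.   26.    2.   -0.  -66. -125.] w 29.91420814368071 f 60.09529709815979 [ 0.5  0.7 -3.9]
shift [ 0.4  0.6 90.3]
```

{"api": "servo_tool", "payload": {"commands": [[[255,0,0,0.008,0,0,0],[255,0,0,0.016,0,0,0],[255,0,0,0.018,0,0,0],[255,0,0,0.018,0,0,0],[255,0,0,0.013,0,0,0],[255,0,0,0.006,0,0,0],[255,0,0,0.002,0,0,0],[255,0,0,0.002,0,0,0],[255,0,0,0.001,0,0,0],[255,0,0,0,0,0,0]]]}}

```text
clock: 15.92
position: [652.8, -25.6, 116.2]
ee_rot: [0.2, 0.98, 0.0, 0.001]
contact_force: [-0.4, 0.1, -3.0]
gripper_width: 30.4
grasp_force: 60.1
```

{"api": "servo_tool", "payload": {"commands": [[[255,0,0,0.002,0,0,0],[255,0,0,0.001,0,0,0],[255,0,0,0,0,0,0],[255,0,0,0,0,0,0]]]}}

```text
clock: 16.25
position: [652.4, -26.0, 112.4]
ee_rot: [0.201, 0.98, 0.0, 0.0]
contact_force: [-0.6, -0.4, -4.1]
gripper_width: 30.2
grasp_force: 60.1
```

Not in contact yet, so I'll lower in 1 mm steps.

{"api": "servo_tool", "payload": {"commands": [[[255,0,0,0.001,0,0,0],[255,0,0,0.001,0,0,0],[255,0,0,0.001,0,0,0],[255,0,0,0,0,0,0],[255,0,0,0,0,0,0]]]}}

```text
clock: 16.67
position: [652.3, -26.0, 109.2]
ee_rot: [0.201, 0.98, -0.0, -0.0]
contact_force: [0.3, -0.5, -4.0]
gripper_width: 30.7
grasp_force: 60.1
```

{"api": "servo_tool", "payload": {"commands": [[[255,0,0,0.001,0,0,0],[255,0,0,0,0,0,0],[255,0,0,0,0,0,0]]]}}

```text
clock: 16.92
position: [652.7, -26.0, 108.9]
ee_rot: [0.201, 0.98, 0.0, 0.0]
contact_force: [-0.5, 0.2, 0.0]
gripper_width: 30.6
grasp_force: 60.6
```

Contact made. Now I press 1 mm, release gradually and retreat.

{"api": "servo_tool", "payload": {"commands": [[[255,0,0,0.001,0,0,0],[255,0,0,0,0,0,0],[170,0,0,0,0,0,0],[140,0,0,0,0,0,0],[100,0,0,0,0,0,0],[50,0,0,0,0,0,0],[0,0,0,0,0,0,0],[0,0,0,0,0,0,0],[0,0,0,0,0,0,0],[0,0,0,0,0,0,0]]]}}

```text
clock: 17.75
position: [652.4, -26.0, 107.2]
ee_rot: [0.201, 0.98, -0.0, -0.0]
contact_force: [1.1, -0.2, -0.6]
gripper_width: 85.3
grasp_force: 0.0
```

{"api": "servo_tool", "payload": {"commands": [[[0,0,0,-0.005,0,0,0],[0,0,0,-0.015,0,0,0],[0,0,0,-0.025,0,0,0],[0,0,0,-0.025,0,0,0],[0,0,0,-0.025,0,0,0],[0,0,0,-0.02,0,0,0],[0,0,0,-0.01,0,0,0],[0,0,0,0,0,0,0],[0,0,0,0,0,0,0],[0,0,0,0,0,0,0]]]}}

```text
clock: 18.58
position: [651.5, -25.9, 230.4]
ee_rot: [0.201, 0.98, -0.0, -0.002]
contact_force: [-0.4, -0.6, -0.9]
gripper_width: 85.5
grasp_force: 0.0
```

```bash
python3 - <<'E'
from h import *
to(652,-26,235)
a=grab('wrist','w9')['frame']
# mouth of the neck (z 137): dark blob near its expected pixel
d=np.load('pics/w9.npz'); T=np.linalg.inv(d['T'])
q=T[:3,:3]@np.array([652.5,-26.1,137])+T[:3,3]; q=np.array([q[0],-q[1],-q[2]])
e=cv2.projectPoints(q.reshape(1,1,3),np.zeros(3),np.zeros(3),d['K'],np.array([float(d['k1']),0,0,0,0]))[0].ravel()
g=cv2.cvtColor(a,cv2.COLOR_BGR2GRAY); m=(g<70).astype(np.uint8)
n,l,s,c=cv2.connectedComponentsWithStats(m)
i=min((i for i in range(1,n) if 50<s[i,4]<5000),key=lambda i:np.hypot(*(c[i]-e)))
print('expected',e,'found',c[i],s[i],'world',world('w9',*c[i],137))
E
```

```text
clk 18.5833 pos [651.5 -25.9 230.4] yaw 156.8 tilt [-3.3e-03  1.0e-04 -1.0e+00] j [  12.   25.    5.   -0.  -70. -125.] w 85.46896247024122 f 0.0 [-0.4 -0.6 -0.9]
shift [-0.5  0.2 -4.6]
expected [284.49802162 215.65510786] found [284.75365344 215.71607516] [272 204  26  24 479] world [652.61709486 -25.94612437 137.        ]
```

The neck mouth was found within 0.3 px of where an upright, centred vase would put it.

```bash
python3 -c "
from bench import ticket
print(ticket.job_done())"
```

```text
the job is handed in; nothing more can be done
None
```

I showed the glazed vase to the lens blue, then green, then red, set it down upright in the middle of the cork stand (within about 1 mm by the wrist camera), let go, never went near the plain vase, and handed the job in at about 19 s; no verdict was returned.

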